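Shorten the photo lamp's arm to its tape mark and lock the cam lever

ROBOT

A 7-joint arm with a two-finger parallel gripper is mounted at the origin on the work surface. World frame = base frame: x ahead of the robot, y to its left, z up, the work surface at z = 0. Lengths are in m, angles in rad, forces in N, time in s.
With the tool pointing down it reaches from about 0.425 to 0.925 m from the base axis. Payload 6.8 kg.
Tool frame: the origin (TCP) lies at the very end of the fingers, on their centre line; the grasp point (between the pads) lies r.pinch_z behind it (r.pinch_z is the distance from the TCP to the grasp point, in m); z points along the fingers, y is the line along which they close (so a half turn about z gives the same grasp; the last joint's range is limited). The gripper opens to 85 mm and grips with 20 to 120 N. Pads are 22 mm wide; open, the fingers measure 114 mm over their backs; the gripper's body (76 mm by 85 mm) begins 54 mm behind the grasp point. The pads swing forward as they close: fully open they stand 13 mm farther back than shut.
Start: joints at [1.127, 0.477, 0.022, 1.555, -0.011, 1.109, -0.083], TCP at [0.222, -0.637, 0.231] pointing down, gripper open.
Joint ranges: [-2.96, 2.96], [-0.34, 2.1], [-1.41, 1.46], [0.24, 2.44], [-1.37, 4.51], [0.17, 1.92], [-2.96, 2.96]. Speed limits (rad/s): [2.39, 2.39, 3.14, 3.14, 3.14, 3.14, 3.14].

INTERFACE

Orientations are given as a rotation vector (axis times angle).
In Python, from bench import status, grab_frame, camera_model, r gives the robot as it stands. The module is installed in compiled form; this text tells all that it offers.
- The arm moves only by the shell command python3 -m creep 'ROWS' [FORCE]. ROWS is text: rows parted by semicolons, each of 7 numbers parted by spaces: the turn, a rotation vector about the tool's x, y, z in rad, then the shift along the tool's x, y, z in mm, then the opening, from -1 (shut) to 1 (fully open). In form: rx ry rz tx ty tz fingers; .... A call has 1 to 10 rows; each row is the pose to reach, as a shift and turn from the pose commanded when the call began, along the tool's axes at that moment; what a row does not reach only later rows make up. A row lasts 1/8 s, in which the tool goes at most 62.5 mm and 10.7 degrees, less where a joint would pass 70% of its speed; a pose out of reach is approached as far as the arm can. A call with a gripper value outside its range is refused whole. The fingers move at their own pace and stop on an object; FORCE is the grip in N (left out, the last holds). Time passes only in rows, so rows that repeat a pose let the fingers close. It gives the time, the measured TCP pose, the force, the opening and the grip force at its end, in the units of the state.
- status.get_obs(): the state, without advancing time (a new reading comes with each control period).
- grab_frame(name): name is "side" or "top" or "wrist"; returns (picture, depth): 480x640x3 uint8, red, green, blue; 480x640 float32, m along the optical axis (not along the pixel's ray), 0 where there is no reading.
- camera_model(name): a dict with "K" (3x3 intrinsics, pixels), "rvec" (rotation vector, rad) and "tvec" (3), from world to camera coordinates, as OpenCV has them. Camera axes: x right, y down, z forward; pixel columns grow to the right and rows downward; lengths in m; the calibration is good to about 2 mm. The wrist camera is an equidistant fisheye: a pixel r from the principal point sees the ray r / f radians off the axis. A picture is of the moment at which its call begins: read the wrist's pose just before it. camera_model takes no time and is no camera call; for the wrist camera it gives the pose at the moment of the call.
- r.hand_in(): hands the job in; it is judged then, once.
The state is a dict: "clock": time; "joints": joint angles; "qvel": joint speeds; "tau": joint torques, N m; "tcp_pos": TCP position; "orientation": TCP orientation; "contact_force": force on the tool from outside, world axes, zero at the start; "moment": the same for the moment, N m; "grip_width": finger opening in m; "gripper_force": force on a finger pad.
Only numpy, scipy, OpenCV 4.12 (cv2) and the standard library are available. Lean on these libraries where they do the work, as an engineer would, in place of code of your own. Each camera call takes 0.05 s, during which the arm holds its last target. There are 200 camera calls.

TASK

The sloping arm of the photo lamp has slid out to its full length. Push its sliding tube back up the rod until the collar's upper rim meets the lower edge of the black tape on the rod and, holding it there against its weight, squeeze the cam lever fully shut against the tube. Leave the things around the lamp where they are, and finish while still gripping the tube and the shut lever together.

Things in the scene. Friction and masses are not known exactly. Their poses are not given: they have to be found in the camera images.
- rim (a point): Centre of the black clamp collar's upper rim, on the axis of the lamp's arm; moves with the sliding section. The arm slopes 20 degrees down from a 0.29 m high post on a heavy fixed base. Its x axis points down the arm, y sideways (level, away from the lever), z square to the arm, upwards. Collar: 36 mm in diameter, x 0 to 30 mm; then bare tube to x = 220 mm; then round lamp head, 104 mm across.
- rest (a point): Middle of the flat lower face of the collar's finger rest, beside the tube on the side away from the lever; axes as rim, from which it lies at x = 30, y = 25, z = 0 mm. The rest is a plate reaching from the tube out to y = 38 mm, z -13 to +13 mm. One pushes the section up the arm here: a finger of a hand that straddles the tube just below the collar bears on this face.
- squeeze (a point): Point on the tube's axis, 14 mm below the collar's lower face (x = 44 mm from rim); axes as rim. 0.20 m above the table at the start, nothing beneath it for 0.1 m. Fingers opened to about 65 mm straddle tube and open lever here, can push on the finger rest and then squeeze the lever shut against the tube, which does not give sideways.
- mark (a point): Point on the rod's axis at the lower edge of the black tape band (7 mm wide) stuck on the bare steel rod (14 mm in diameter) above the collar; axes as rim. The tape does not move and is no stop: the collar can slide over it. At the right length the rim is at this point.
- lever_tip (a point): Near the free end of the cam lever, 62 mm from its pivot. Lever: 7 mm thick, 18 mm high along z, 67 mm long. Pivot (axis along z) at x = 22, y = -20 mm from rim. The open lever slants down the arm and away from the tube, on the -y side; shut, it lies along the tube, its outer face 24 mm from the tube's axis (tube and shut lever together 36 mm wide).
- section (a joint): How far the sliding section is pushed in, in m: 0 at full length (the start, resting on its stop), grows up the arm, at most 0.10. The section weighs 0.4 to 0.8 kg and slides freely, so it runs back down to 0 whenever it is not held and the lever is open.
- tape (a joint): Fixed: the value of section, in m, at which the rim meets the tape's lower edge (0.03 to 0.08).
- lever (a joint): Angle of the cam lever, in rad: 0 shut along the tube (its stop), grows as it opens (0.45 to 0.58 at the start). It stays where it is left. About 4 to 8 N at 30 mm from the pivot moves it; below about 0.35 its cam begins to clamp the rod and the section no longer slides freely.
- favor_box: Mint plastic favor box, 66 x 66 x 76 mm with its handle, standing near the lamp head; origin under its centre. A bystander.
- ramekin: White ceramic ramekin, 86 mm across, 44 mm high, with a violet rubber ball in it; origin under its centre. A bystander.
- slinky: Metal slinky coil standing on end, 69 mm across, 52 mm high; origin under its centre. A bystander.
- night_light: Star-shaped plastic night light, 116 mm high, on a foot of 45 x 76 mm with a toggle switch; origin under its centre. A bystander.

How it is judged:
On the way:
1. the sliding section is held by the fingers with the collar's rim at the tape (within 5 mm), the lever still open (x of rim in the frame of mark between -0.005 and 0.005 m and value of joint lever above 0.3 rad and contact force between the fingers and section above 0.3 N), for 0.2 s.
At the end, for the whole second after the job is handed in: The collar's upper rim is within 5 mm of the tape's lower edge along the arm, the cam lever is shut (within 0.08 rad), the fingers still grip both the tube and the shut lever with more than 3 N each, and the favor box, ramekin, slinky and night light are within 20 mm of where they stood (x of rim in the frame of mark between -0.005 and 0.005 m and value of joint lever below 0.08 rad and contact force between the fingers and section_c0 above 3 N and contact force between the fingers and lever above 3 N and distance of each of favor_box, ramekin, slinky, night_light from where it was at the start of the episode below 0.02 m); the arm keeps its last pose, push and grip.
It fails at once if the cam lever was shut with the rim away from the tape (more than 10 mm) (value of joint lever below 0.2 rad and (x of rim in the frame of mark above 0.01 m or x of rim in the frame of mark below -0.01 m)).
It fails at once if a thing around the lamp was knocked away or over (distance of any of favor_box, ramekin, slinky, night_light from where it was at the start of the episode above 0.03 m or angle between any of night_light, slinky, favor_box, ramekin's own z axis and vertical above 0.5 rad).
It also fails if it takes over 45 s, if anything falls off the work surface, if the arm or the gripper's body presses on something with over 40 N, if the wrist force passes 120 N, or if a joint passes its speed limit or range.

## Working session

There is one attempt and no reset: what is moved stays moved. The work goes in short steps, Python scripts to look and compute and a shell command to move; the robot and the scene stay as the last step left them, time stands still between calls to the robot, and variables do not carry over. Pictures are saved under pics/ and viewed, at most 10 in all, crops included, and the job is handed in when it is done.

```bash
mkdir -p pics; cat > h.py <<'E'
import numpy as np, cv2
from scipy.spatial.transform import Rotation as R
from bench import status, grab_frame, camera_model, r
def world(name,u,v,d,m=None):
    m=m or camera_model(name); K=np.array(m["K"]); x=np.array([(u-K[0,2])/K[0,0]*d,(v-K[1,2])/K[1,1]*d,d])
    Rm=R.from_rotvec(np.ravel(m["rvec"])).as_matrix(); return Rm.T@(x-np.ravel(m["tvec"]))
def proj(name,p):
    m=camera_model(name); return cv2.projectPoints(np.array([p],float),np.ravel(m["rvec"]),np.ravel(m["tvec"]),np.array(m["K"]),None)[0].ravel()
def tool():
    o=status.get_obs(); return np.array(o["tcp_pos"]),R.from_rotvec(o["orientation"])
E
python3 - <<'E'
from h import *
for n in("side","top"):
    p,d=grab_frame(n); cv2.imwrite(f"pics/{n}0.png",p[:,:,::-1]); np.save(f"pics/{n}0.npy",d); m=camera_model(n); print(n,m, 'campos',world(n,0,0,0))
o=status.get_obs(); print(o, r.pinch_z)
E
```

```text
side {'K': array([[515.48601101,   0.        , 318.78031104],
       [  0.        , 515.48601101, 242.15912659],
       [  0.        ,   0.        ,   1.        ]]), 'rvec': array([ 2.37629429, -0.68217703,  0.25512928]), 'tvec': array([-0.47326426,  0.34671982,  0.94860094])} campos [ 0.21607313 -0.52977376  0.95743909]
top {'K': array([[458.68739808,   0.        , 321.63006084],
       [  0.        , 458.68739808, 241.54799366],
       [  0.        ,   0.        ,   1.        ]]), 'rvec': array([ 2.13931436, -2.19947482,  0.14483609]), 'tvec': array([0.04765144, 0.61936593, 0.93610727])} campos [0.50810329 0.04873483 1.00081847]
{'clock': 0.1, 'joints': array([ 1.12688271,  0.47773677,  0.02236111,  1.55635326, -0.01153084,
        1.1092942 , -0.08308979]), 'qvel': array([ 6.43067033e-04, -1.40903156e-03, -9.95297482e-05, -2.70935591e-03,
        5.78894487e-04,  1.12729749e-03,  3.16087447e-04]), 'tau': array([ 4.72288200e-03, -5.97763109e+01,  1.61384035e+00, -2.81955564e+01,
        1.28561578e-02,  5.03078161e-03,  4.52526353e-05]), 'tcp_pos': array([ 0.22224855, -0.63679558,  0.23041003]), 'orientation': array([-3.09581447e+00, -5.24749105e-01,  5.94309437e-04]), 'contact_force': array([-0.13293554,  0.00597281, -0.1938348 ]), 'moment': array([ 0.07455431, -0.00811676,  0.03696182]), 'gripper_force': 0.0, 'grip_width': 0.08584087036273347} 0.0187
```

View pics/side0.png

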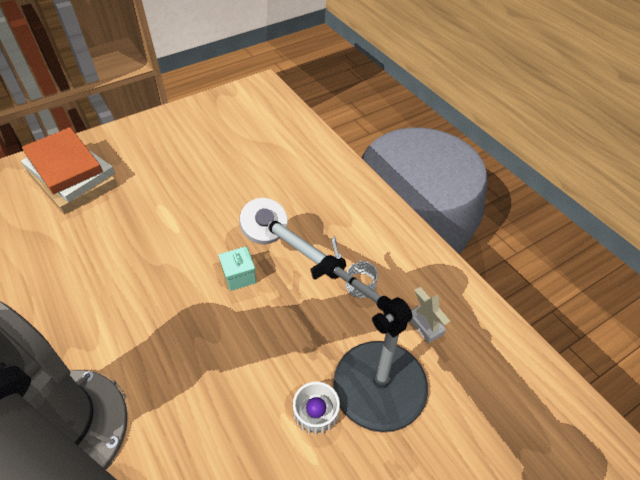

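View pics/top0.png

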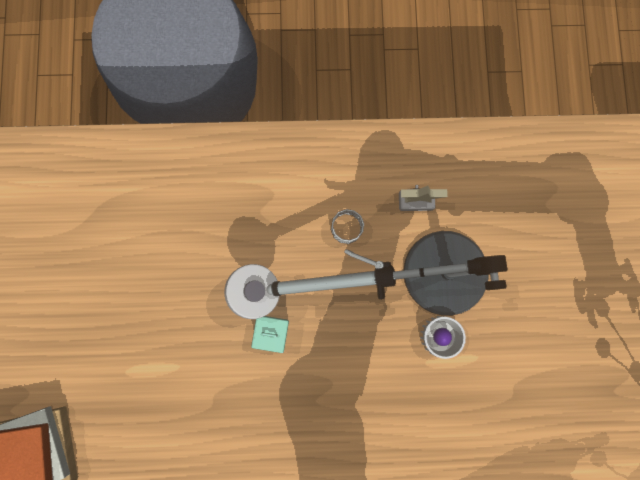

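The arm runs from the post (490,265) down to the head (252,291) in the top view. The collar is near (385,277), the lever is on the far side with its tip near (348,252), and the tape is near (422,272).

```bash
python3 - <<'E'
from h import *
a=cv2.imread("pics/top0.png")[235:315,330:490]; b=cv2.imread("pics/side0.png")[225:305,290:450]
cv2.imwrite("pics/crop0.png",np.vstack([cv2.resize(x,None,fx=3.7,fy=3.7,interpolation=cv2.INTER_CUBIC) for x in(a,b)]))
d=np.load("pics/top0.npy")
for u in range(285,500,8):
    c0=291-(u-252)*(26/238); # ridge: closest pixel in the column
    vs=range(int(c0)-8,int(c0)+9); v=min(vs,key=lambda v:d[v,u] if d[v,u]>0 else 9)
    rows=[v for v in vs if d[v,u]<d[:,u][list(vs)].min()+.02]
    print(u,v,min(rows),max(rows),world("top",u,v,d[v,u]).round(4))
E
```

```text
285 288 281 293 [0.5226 0.1019 0.1611]
293 288 280 292 [0.5221 0.0872 0.1651]
301 287 279 292 [0.5234 0.0725 0.1703]
309 285 278 291 [0.5265 0.058  0.1755]
317 285 277 290 [0.5259 0.0437 0.1813]
325 282 276 276 [0.5306 0.0295 0.1882]
333 282 276 288 [0.5302 0.0155 0.1913]
341 284 275 287 [0.5262 0.0017 0.1954]
349 279 274 286 [ 0.5343 -0.0121  0.2022]
357 278 273 286 [ 0.5354 -0.0255  0.2077]
365 278 272 285 [ 0.5349 -0.039   0.211 ]
373 278 271 284 [ 0.5344 -0.0521  0.2165]
381 272 268 284 [ 0.5437 -0.0645  0.2282]
389 276 268 284 [ 0.5365 -0.0772  0.2312]
397 277 271 278 [ 0.5346 -0.0917  0.2254]
405 273 270 277 [ 0.5408 -0.1046  0.2304]
413 275 281 281 [ 0.5369 -0.1173  0.2333]
421 273 268 276 [ 0.5397 -0.1297  0.2383]
429 272 267 275 [ 0.5407 -0.1415  0.2451]
437 271 266 274 [ 0.5418 -0.154   0.2484]
445 269 271 271 [ 0.5446 -0.1664  0.2518]
453 269 265 272 [ 0.544  -0.178   0.2569]
461 270 264 271 [ 0.5418 -0.19    0.26  ]
469 265 260 273 [ 0.549  -0.2001  0.2703]
477 267 259 272 [ 0.5452 -0.2109  0.2753]
485 265 257 272 [ 0.5475 -0.2202  0.2853]
493 269 256 272 [ 0.5406 -0.2301  0.2912]
```

View pics/crop0.png

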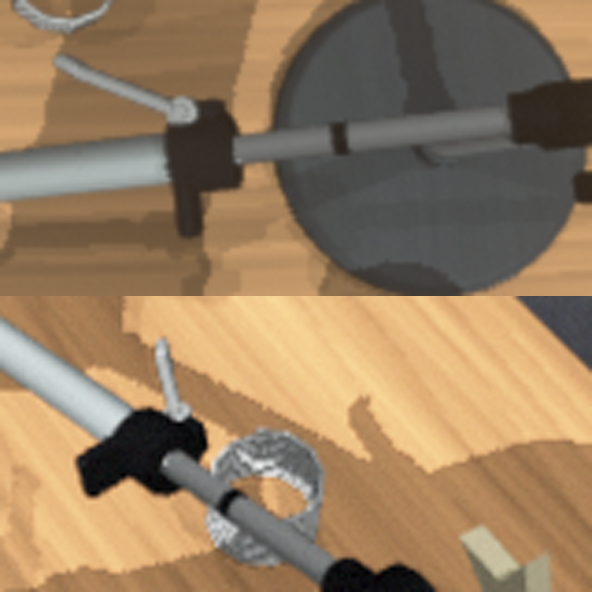

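The crop shows the open lever on the far (+x) side, with the finger rest towards the robot. The tape is about 95 crop pixels (about 45 mm) above the collar. Next I'll fit the axis and the arm coordinates.

```bash
cat >> h.py <<'E'
def gray_profile(name,img,P,ex,ss,rad=.007):
    c=world(name,0,0,0); out=[]
    g=cv2.GaussianBlur(cv2.cvtColor(img,cv2.COLOR_BGR2GRAY),(0,0),.5).astype(np.float32)
    for s in ss:
        a=P+ex*s; w=c-a; w-=ex*(w@ex); q=proj(name,a+rad*w/np.linalg.norm(w))
        out.append(float(cv2.remap(g,np.float32([[q[0]]]),np.float32([[q[1]]]),1)[0,0]))
    return np.array(out)
E
python3 - <<'E'
from h import *
d=np.load("pics/top0.npy"); c20=np.cos(np.radians(20)); pts=[]
for u0,u1,rad in((288,372,.012),(428,460,.007)):
    for u in range(u0,u1,2):
        v0=287-(u-285)*(18.5/168); vs=np.arange(int(v0)-10,int(v0)+11); col=d[vs,u]
        ok=vs[(col>0)&(col<np.sort(col[col>0])[1]+.012)]
        v=ok.mean(); dd=d[int(round(v)),u]
        p=world("top",u,v,dd); pts.append(p-[0,0,rad/c20])
pts=np.array(pts); P=np.array([np.polyval(np.polyfit(pts[:,1],pts[:,i],1),-.09) for i in range(3)])
k=[np.polyfit(pts[:,1],pts[:,i],1)[0] for i in range(3)]; print("slopes",k, "resid",[np.std(pts[:,i]-np.polyval(np.polyfit(pts[:,1],pts[:,i],1),pts[:,1])) for i in (0,2)])
h=np.array([k[0],1,0]);h/=np.linalg.norm(h); t=np.radians(20); ex=h*np.cos(t)-np.array([0,0,np.sin(t)]); ez=h*np.sin(t)+np.array([0,0,np.cos(t)]); ey=np.cross(ez,ex)
print("P",P,"ex",ex,"ey",ey,"ez",ez)
ss=np.arange(-.075,.02,.001)
for n in("top","side"):
    g=gray_profile(n,cv2.imread(f"pics/{n}0.png"),P,ex,ss); print(n,[(round(1000*s),int(x)) for s,x in zip(ss,g)])
np.savez("arm.npz",P=P,ex=ex,ey=ey,ez=ez)
p,Q=tool(); print("tool axes",Q.as_matrix().round(3).tolist())
for sg in(1,-1):
    T=np.column_stack([np.cross(sg*ey,-ez),sg*ey,-ez]); print(sg,(Q.inv()*R.from_matrix(T)).as_rotvec().round(3))
print("up 0.2 in tool", Q.inv().apply([0,0,.2]))
E
```

```text
slopes [np.float64(-0.07540838709361919), np.float64(1.0), np.float64(-0.36641283743944375)] resid [np.float64(0.00035375366400537683), np.float64(0.0013420635425678415)]
P [ 0.53827307 -0.09        0.21655083] ex [-0.07066009  0.93703222 -0.34202014] ey [-9.97168856e-01 -7.51948951e-02  3.46944695e-18] ez [-0.02571817  0.34105184  0.93969262]
top [(-75, 118), (-74, 118), (-73, 118), (-72, 118), (-71, 117), (-70, 118), (-69, 118), (-68, 117), (-67, 117), (-66, 117), (-65, 117), (-64, 117), (-63, 118), (-62, 118), (-61, 118), (-60, 118), (-59, 118), (-58, 118), (-57, 117), (-56, 117), (-55, 117), (-54, 117), (-53, 117), (-52, 116), (-51, 112), (-50, 105), (-49, 83), (-48, 63), (-47, 51), (-46, 45), (-45, 43), (-44, 49), (-43, 59), (-42, 77), (-41, 95), (-40, 112), (-39, 114), (-38, 116), (-37, 117), (-36, 117), (-35, 118), (-34, 118), (-33, 118), (-32, 118), (-31, 118), (-30, 118), (-29, 118), (-28, 118), (-27, 117), (-26, 117), (-25, 117), (-24, 117), (-23, 117), (-22, 117), (-21, 117), (-20, 117), (-19, 118), (-18, 118), (-17, 118), (-16, 118), (-15, 118), (-14, 118), (-13, 118), (-
[... 898 characters left out ...]
(-27, 122), (-26, 122), (-25, 122), (-24, 121), (-23, 121), (-22, 121), (-21, 122), (-20, 122), (-19, 122), (-18, 122), (-17, 122), (-16, 122), (-15, 122), (-14, 122), (-13, 122), (-12, 122), (-11, 122), (-10, 122), (-9, 122), (-8, 122), (-7, 123), (-6, 123), (-5, 123), (-4, 126), (-3, 128), (-2, 128), (-1, 118), (0, 100), (1, 75), (2, 52), (3, 33), (4, 21), (5, 18), (6, 17), (7, 17), (8, 18), (9, 18), (10, 20), (11, 21), (12, 21), (13, 22), (14, 21), (15, 21), (16, 20), (17, 19), (18, 19), (19, 20)]
tool axes [[0.944, 0.33, -0.001], [0.33, -0.944, 0.002], [-0.0, -0.002, -1.0]]
1 [-0.32   0.247  1.81 ]
-1 [-0.23  -0.298 -1.296]
up 0.2 in tool [-2.05027038e-05 -3.32065442e-04 -1.99999723e-01]
```

```bash
cat >> h.py <<'E'
A=np.load("arm.npz"); P,ex,ey,ez=(A[k] for k in("P","ex","ey","ez")); RIM=.002
def goal(x,y,z): return P+ex*(RIM+x)+ey*y+ez*z
def delta(x,y,z):
    p,Q=tool(); T=np.column_stack([ex,-ey,-ez]); return (Q.inv()*R.from_matrix(T)).as_rotvec().round(3), (1000*Q.inv().apply(goal(x,y,z)-p)).round(1)
def armpos():
    p,Q=tool(); q=p-P-ex*RIM; o=status.get_obs(); f=np.array(o["contact_force"]); return (1000*np.array([q@ex,q@ey,q@ez])).round(1),"F",np.round([f@ex,f@ey,f@ez],1),"w",round(o["grip_width"]*1000,1),"grip",round(o["gripper_force"],1),"t",o["clock"],"rotleft",delta(0,0,0)[0]
E
python3 - <<'E'
from h import *
print(delta(.05,-.011,.12), goal(.05,-.011,.12), goal(.05,-.011,-.024))
E
```

```text
(array([-0.23 , -0.298, -1.296]), array([ 512.3, -496.3,  -80.3])) [5.42481427e-01 4.79039283e-04 3.11528899e-01] [ 0.54618484 -0.04863242  0.17621316]
```

```bash
python3 -m creep '0 0 0 0 0 -60 1;0 0 0 0 0 -120 1;0 0 0 0 0 -170 1;0 0 0 43 -41 -170 1;0 0 0 86 -82 -170 1;0 0 0 129 -123 -170 1;0 0 0 172 -164 -170 1;0 0 0 215 -205 -170 1;0 0 0 258 -246 -170 1;0 0 0 258 -246 -170 1'; python3 -c "
from h import *
print(delta(.05,-.011,.12),status.get_obs()['joints'].round(2))"
```

```text
clock: 1.35
tcp_pos: [0.3875, -0.3152, 0.4014]
orientation: [-3.094, -0.539, -0.001]
contact_force: [-0.1, -0.2, -0.0]
grip_width: 0.0854
gripper_force: 0.0
(array([-0.227, -0.3  , -1.287]), array([ 252.5, -244.6,   90.3])) [ 0.73  0.07 -0.19  1.71  0.01  1.36 -0.68]
```

```bash
python3 -m creep '-0.03 -0.04 -0.16 40 -40 0 1;-0.06 -0.08 -0.32 80 -80 0 1;-0.09 -0.11 -0.48 125 -120 0 1;-0.11 -0.15 -0.64 165 -160 0 1;-0.14 -0.19 -0.8 210 -200 0 1;-0.17 -0.22 -0.97 252 -245 0 1;-0.2 -0.26 -1.13 252 -245 0 1;-0.227 -0.3 -1.287 252 -245 0 0.55;-0.227 -0.3 -1.287 252 -245 45 0.55;-0.227 -0.3 -1.287 252 -245 90 0.55'; python3 -c "
from h import *
import cv2
print(armpos(),delta(.05,-.011,-.024),status.get_obs()['joints'].round(2))
a=[grab_frame(n)[0][:,:,::-1] for n in ('wrist','top')]
cv2.imwrite('pics/w1.png',cv2.resize(a[0],(640,480)))
m=camera_model('wrist');print(m['K'])"
```

```text
clock: 2.6
tcp_pos: [0.5424, -0.0068, 0.3102]
orientation: [1.96, 2.091, -0.348]
contact_force: [1.2, -0.1, -0.3]
grip_width: 0.0663
gripper_force: 0.0
(array([ 43.7, -10.4, 116.3]), 'F', array([-0.1, -1.2, -0.4]), 'w', 66.3, 'grip', 0.0, 't', 2.6, 'rotleft', array([-0.004,  0.002, -0.01 ])) (array([-0.004,  0.002, -0.01 ]), array([  6.6,   1.1, 140.2])) [ 0.21  0.27 -0.62  1.76  0.5   1.32 -0.51]
[[371.64829954   0.         322.20047256]
 [  0.         371.64829954 235.43155038]
 [  0.           0.           1.        ]]
```

View pics/w1.png

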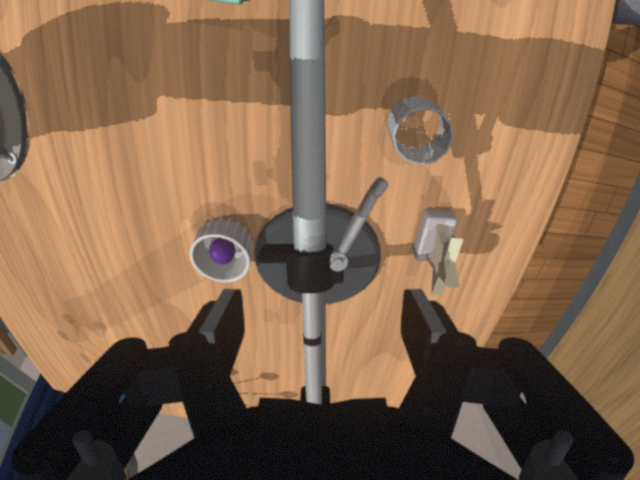

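The wrist view shows the tube (313) and open lever (tip at 380,185) lying between the finger tips (242 and 405), and the rest is on the left. I'll descend.

```bash
python3 -m creep '0 0 -0.01 2.5 4 40 0.7;0 0 -0.01 2.5 4 75 0.7;0 0 -0.01 2.5 4 100 0.7;0 0 -0.01 2.5 4 115 0.7;0 0 -0.01 2.5 4 128 0.7;0 0 -0.01 2.5 4 140 0.7;0 0 -0.01 2.5 4 140 0.7;0 0 -0.01 2.5 4 140 0.7'; python3 -c "
from h import *
import cv2
print(armpos(),delta(.046,-.014,-.024))
a=[grab_frame(n)[0][:,:,::-1] for n in ('wrist','top','side')]
cv2.imwrite('pics/w2.png',np.hstack([a[0][:,120:520],a[0][:1,:1].repeat(480,0).repeat(1,1),cv2.resize(a[2][200:320,270:370],(400,480))]))
"
```

```text
clock: 3.7
tcp_pos: [0.5494, -0.0507, 0.1795]
orientation: [1.948, 2.103, -0.349]
contact_force: [0.0, 0.0, 0.4]
grip_width: 0.0728
gripper_force: 0.0
(array([ 46.8, -14.1, -21.7]), 'F', array([-0.1, -0. ,  0.4]), 'w', 72.8, 'grip', 0.0, 't', 3.7, 'rotleft', array([-0.003,  0.001,  0.002])) (array([-0.003,  0.001,  0.002]), array([-0.8, -0.1,  2.3]))
```

View pics/w2.png

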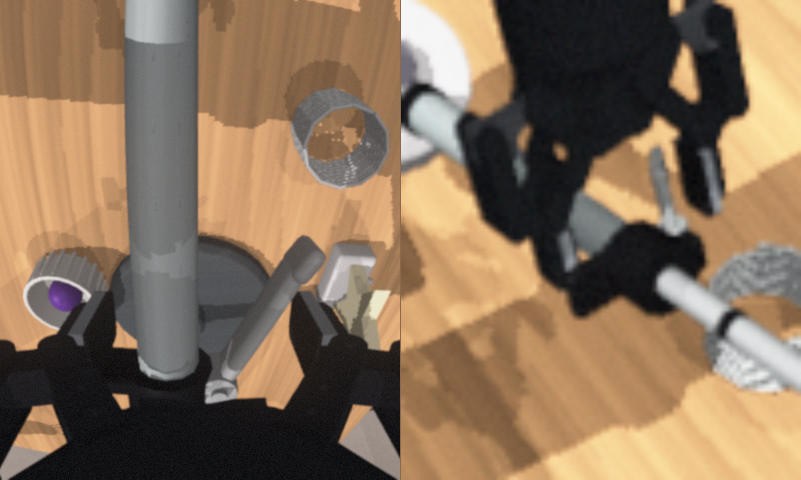

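The fingers straddle the tube and lever below the collar, with the lever inside the right finger. Now I'll push up the arm.

```bash
python3 -m creep '0 0 0 -4 0 0 0.7;0 0 0 -8 0 0 0.7;0 0 0 -12 0 0 0.7;0 0 0 -18 0 0 0.7;0 0 0 -24 0 0 0.7;0 0 0 -30 0 0 0.7;0 0 0 -36 0 0 0.7;0 0 0 -40 0 0 0.7;0 0 0 -43 0 0 0.7;0 0 0 -43 0 0 0.7' ; cat > look.py <<'E'
from h import *
import sys
print(armpos()); ss=np.arange(-.056,-.02,.001)
for n in("top","side"):
    im=np.ascontiguousarray(grab_frame(n)[0][:,:,::-1]); cv2.imwrite(f"pics/{n}_{sys.argv[1]}.png",im)
    g=gray_profile(n,im,P,ex,ss); print(n,[(round(1000*s),int(x)) for s,x in zip(ss,g)])
E
python3 look.py a; python3 - <<'E'
import cv2,numpy as np
a=cv2.imread("pics/top_a.png")[235:315,360:460]; b=cv2.imread("pics/side_a.png")[235:315,320:420]
cv2.imwrite("pics/crop_a.png",np.hstack([cv2.resize(x,None,fx=4,fy=4,interpolation=cv2.INTER_CUBIC) for x in(a,b)]))
E
```

```text
clock: 5.1
tcp_pos: [0.5522, -0.0918, 0.1937]
orientation: [1.949, 2.102, -0.35]
contact_force: [0.9, 2.0, 0.7]
grip_width: 0.0727
gripper_force: 0.8
(array([  3.1, -13.7, -22.4]), 'F', array([ 1.6, -1.1,  1.3]), 'w', 72.7, 'grip', 0.8, 't', 5.1, 'rotleft', array([-0.004,  0.002,  0.001]))
top [(-56, 157), (-55, 157), (-54, 157), (-53, 156), (-52, 155), (-51, 150), (-50, 140), (-49, 108), (-48, 78), (-47, 58), (-46, 48), (-45, 46), (-44, 56), (-43, 72), (-42, 99), (-41, 124), (-40, 148), (-39, 151), (-38, 151), (-37, 143), (-36, 120), (-35, 91), (-34, 69), (-33, 52), (-32, 45), (-31, 43), (-30, 42), (-29, 42), (-28, 42), (-27, 42), (-26, 42), (-25, 42), (-24, 42), (-23, 42), (-22, 42), (-21, 42)]
side [(-56, 212), (-55, 208), (-54, 203), (-53, 183), (-52, 151), (-51, 112), (-50, 74), (-49, 45), (-48, 32), (-47, 45), (-46, 65), (-45, 95), (-44, 135), (-43, 169), (-42, 191), (-41, 198), (-40, 193), (-39, 170), (-38, 136), (-37, 95), (-36, 63), (-35, 38), (-34, 21), (-33, 19), (-32, 19), (-31, 19), (-30, 20), (-29, 22), (-28, 24), (-27, 24), (-26, 24), (-25, 23), (-24, 23), (-23, 23), (-22, 23), (-21, 24)]
```

View pics/crop_a.png

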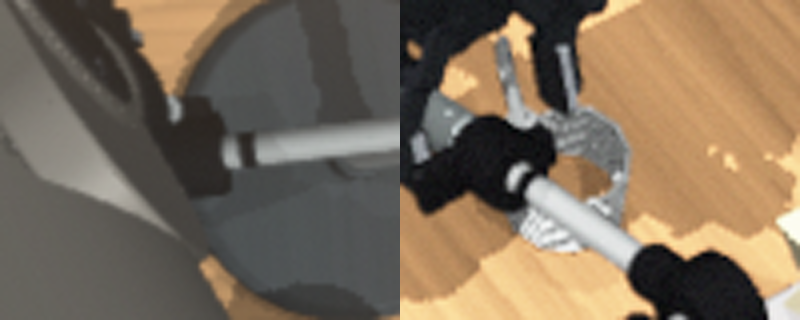

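The gap left between rim and tape is about 7 mm, and both cameras agree. I'll push the rest and hold.

```bash
python3 -m creep '0 0 0 -3 0 0 0.7;0 0 0 -6 0 0 0.7;0 0 0 -7 0 0 0.7;0 0 0 -7 0 0 0.7;0 0 0 -7 0 0 0.7;0 0 0 -7 0 0 0.7;0 0 0 -7 0 0 0.7'; python3 look.py b
```

```text
clock: 6.08
tcp_pos: [0.5526, -0.0979, 0.196]
orientation: [1.949, 2.103, -0.35]
contact_force: [0.9, 2.0, -0.8]
grip_width: 0.0726
gripper_force: 0.8
(array([ -3.4, -13.7, -22.4]), 'F', array([ 2.1, -1.1, -0.1]), 'w', 72.6, 'grip', 0.8, 't', 6.075, 'rotleft', array([-0.004,  0.001,  0.002]))
top [(-56, 157), (-55, 157), (-54, 157), (-53, 157), (-52, 156), (-51, 150), (-50, 140), (-49, 108), (-48, 78), (-47, 58), (-46, 47), (-45, 44), (-44, 42), (-43, 42), (-42, 41), (-41, 42), (-40, 42), (-39, 42), (-38, 42), (-37, 42), (-36, 42), (-35, 42), (-34, 42), (-33, 41), (-32, 42), (-31, 42), (-30, 42), (-29, 42), (-28, 41), (-27, 41), (-26, 41), (-25, 42), (-24, 43), (-23, 44), (-22, 48), (-21, 54)]
side [(-56, 212), (-55, 208), (-54, 202), (-53, 182), (-52, 150), (-51, 112), (-50, 75), (-49, 47), (-48, 30), (-47, 26), (-46, 23), (-45, 22), (-44, 21), (-43, 20), (-42, 19), (-41, 19), (-40, 18), (-39, 18), (-38, 18), (-37, 18), (-36, 21), (-35, 23), (-34, 26), (-33, 26), (-32, 25), (-31, 25), (-30, 25), (-29, 25), (-28, 24), (-27, 24), (-26, 25), (-25, 25), (-24, 25), (-23, 25), (-22, 25), (-21, 25)]
```

```bash
python3 -m creep '0 0 0 0 -1 0 0.6;0 0 0 0 -2 0 0.5;0 0 0 0 -3 0 0.4;0 0 0 0 -4 0 0.3;0 0 0 0 -5 0 0.2;0 0 0 0 -6 0 0.1;0 0 0 0 -6 0 0.1' 50; python3 look.py c
```

```text
clock: 7.05
tcp_pos: [0.5476, -0.0978, 0.1967]
orientation: [1.947, 2.103, -0.347]
contact_force: [4.0, 3.3, 1.0]
grip_width: 0.0471
gripper_force: 2.1
(array([ -3.1,  -8.7, -21.6]), 'F', array([ 2.5, -4.2,  1.9]), 'w', 47.1, 'grip', 2.1, 't', 7.05, 'rotleft', array([-0.002,  0.001,  0.002]))
top [(-56, 156), (-55, 157), (-54, 157), (-53, 156), (-52, 155), (-51, 149), (-50, 139), (-49, 107), (-48, 77), (-47, 57), (-46, 46), (-45, 43), (-44, 43), (-43, 43), (-42, 43), (-41, 42), (-40, 42), (-39, 42), (-38, 42), (-37, 42), (-36, 42), (-35, 42), (-34, 42), (-33, 42), (-32, 42), (-31, 42), (-30, 42), (-29, 43), (-28, 43), (-27, 43), (-26, 43), (-25, 43), (-24, 43), (-23, 43), (-22, 43), (-21, 43)]
side [(-56, 213), (-55, 208), (-54, 202), (-53, 181), (-52, 150), (-51, 111), (-50, 75), (-49, 45), (-48, 29), (-47, 26), (-46, 24), (-45, 23), (-44, 21), (-43, 19), (-42, 18), (-41, 19), (-40, 20), (-39, 20), (-38, 20), (-37, 21), (-36, 22), (-35, 23), (-34, 24), (-33, 24), (-32, 23), (-31, 23), (-30, 23), (-29, 24), (-28, 25), (-27, 25), (-26, 24), (-25, 24), (-24, 25), (-23, 25), (-22, 25), (-21, 26)]
```

```bash
python3 -m creep '0 0 0 0 -1 0 0;0 0 0 0 -2 0 -0.1;0 0 0 0 -3 0 -0.2;0 0 0 0 -3 0 -0.4;0 0 0 0 -3 0 -0.6;0 0 0 0 -3 0 -0.8;0 0 0 0 -3 0 -1;0 0 0 0 -3 0 -1;0 0 0 0 -3 0 -1;0 0 0 0 -3 0 -1' 60; python3 look.py d;  python3 - <<'E'
import cv2,numpy as np
from h import *
a=cv2.imread("pics/top_d.png")[235:315,360:460]; b=cv2.imread("pics/side_d.png")[235:315,320:420]
w=grab_frame("wrist")[0][:,:,::-1]
cv2.imwrite("pics/crop_d.png",np.hstack([np.vstack([cv2.resize(x,(300,240),interpolation=cv2.INTER_CUBIC) for x in(a,b)]),w[:,120:520]]))
E
```

```text
clock: 8.4
tcp_pos: [0.5451, -0.0978, 0.1972]
orientation: [1.946, 2.103, -0.346]
contact_force: [3.7, 3.4, 4.3]
grip_width: 0.0338
gripper_force: 59.4
(array([ -3.2,  -6.2, -21. ]), 'F', array([ 1.5, -4. ,  5.1]), 'w', 33.8, 'grip', 59.4, 't', 8.4, 'rotleft', array([-0.001,  0.001,  0.002]))
top [(-56, 157), (-55, 157), (-54, 156), (-53, 155), (-52, 154), (-51, 148), (-50, 139), (-49, 107), (-48, 78), (-47, 58), (-46, 46), (-45, 42), (-44, 42), (-43, 43), (-42, 43), (-41, 42), (-40, 42), (-39, 42), (-38, 42), (-37, 42), (-36, 42), (-35, 42), (-34, 42), (-33, 42), (-32, 42), (-31, 42), (-30, 42), (-29, 42), (-28, 42), (-27, 42), (-26, 42), (-25, 42), (-24, 43), (-23, 43), (-22, 43), (-21, 42)]
side [(-56, 213), (-55, 208), (-54, 203), (-53, 183), (-52, 151), (-51, 113), (-50, 75), (-49, 46), (-48, 29), (-47, 25), (-46, 23), (-45, 22), (-44, 22), (-43, 21), (-42, 19), (-41, 18), (-40, 18), (-39, 18), (-38, 18), (-37, 19), (-36, 21), (-35, 24), (-34, 26), (-33, 25), (-32, 24), (-31, 22), (-30, 21), (-29, 20), (-28, 20), (-27, 21), (-26, 22), (-25, 22), (-24, 22), (-23, 22), (-22, 22), (-21, 22)]
```

View pics/crop_d.png

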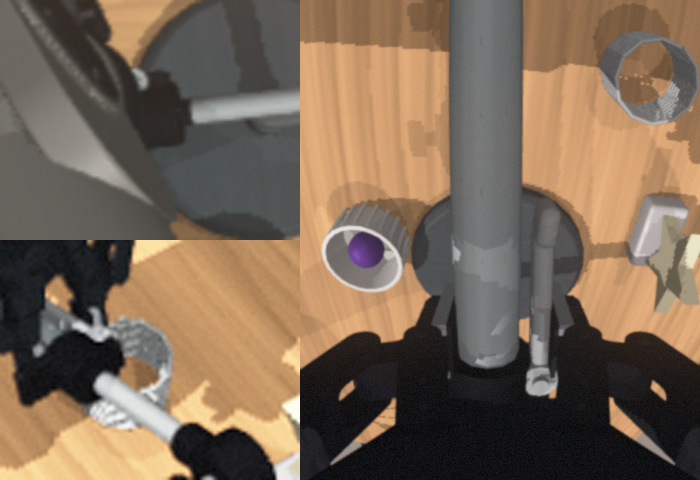

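The lever lies parallel along the tube, gripped at 59 N. The collar rim meets the tape with no bright gap, the TCP shift matches the measured gap, and the bystanders visible in the wrist view are undisturbed.

```bash
python3 -c "
from h import *
print(r.hand_in())"
```

```text
the job is handed in; nothing more can be done
None
```

I pushed the sliding tube up about 45 mm until the collar rim met the tape (within about 1 mm by camera and arm readings), squeezed the lever shut at about 59 N, and handed the job in still gripping both; no verdict came back.

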